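# Reset the yarn-break flags on a curved detector bar

## Robot

A 7-joint arm with a two-finger parallel gripper is mounted at the origin on the work surface. World frame = base frame: x ahead of the robot, y to its left, z up, the work surface at z = 0. Lengths are in mm, angles in degrees, forces in N, time in s.
With the tool pointing down it reaches from about 400 to 850 mm from the base axis. Payload 4.4 kg.
Tool frame: the origin (TCP) lies midway between the tips of the shut fingers; the grasp point (between the pads) lies 19 mm behind it (env.grip_point_offset is the y of the grasp point in the tool frame, in mm); y points along the fingers, z is the direction in which the jaws open and shut, and the axes are right-handed (so a half turn about y gives the same grasp; the last joint's range is limited). The gripper opens to 94 mm and grips with 3 to 60 N. Pads are 16 mm wide; open, the fingers measure 119 mm over their backs; the gripper's body (75 mm by 177 mm) begins 78 mm behind the grasp point.
Start: joints at [-71.207, 36.005, 2.206, 86.941, -1.547, 57.084, -1.146], TCP at [249.382, 600.272, 205.478] pointing down, gripper open.
Joint ranges: [-175.42, 175.42], [-21.48, 121.26], [-71.46, 75.88], [10.55, 141.38], [-63.04, 243.04], [13.31, 113.54], [-168.57, 168.57]. Speed limits (degrees/s): [147.25, 147.25, 180, 180, 180, 180, 180].

## Interface

Orientations are given as a 3x3 rotation matrix whose columns are the frame's x, y, z axes.
In Python, from cell import env, jaws, cams gives the robot as it stands. Calls block until the motion is done:
- env.move_to(position, orientation): joint-space move of the TCP to a pose.
- env.move_straight(position, attitude=None, rate=150): straight line of the TCP; attitude=None keeps the orientation; rate is the mean speed in mm/s.
- env.move_joints(angles): joint-space move.
- jaws.ungrasp() and jaws.grab(effort=None): open the fingers fully, or close them until they stop; effort is the grip in N (None keeps the last).
- env.dwell(seconds).
- env.solve_ik(position, orientation): joint angles nearest the present ones, or None.
- env.state(): the state.
- cams.camera(name): name is "scene" or "side" or "wrist"; returns a dict with "pixels" (384x512x3 uint8, red, green, blue), "intrinsics" (3x3 intrinsics, pixels), "cam_to_world" (4x4, takes a point from camera to world coordinates). Camera axes: x right, y up, looking along -z (the intrinsics and any distortion apply to the point x, -y, -z); pixel columns grow to the right and rows downward; lengths in mm; the calibration is good to about 2 mm. A picture is of the moment at which its call begins. There is no depth.
A pose or a line that the arm cannot do raises env.PlanningError and nothing moves.
- env.finish_job(): hands the job in, once; it reports no verdict.
The state is a dict: "time_s": time; "q": joint angles; "joint_vel": joint speeds; "tau": joint torques, N m; "tool_pos": TCP position; "orientation": TCP orientation; "contact_force": force on the tool from outside, world axes, zero at the start; "wrist_torque": the same for the moment, N m; "opening": opening from 0.0 (shut) to 1.0 (fully open).
Only numpy, scipy, OpenCV 4.12 (cv2) and the standard library are available. Lean on these libraries where they do the work, as an engineer would, in place of code of your own. Each camera call takes 0.05 s, during which the arm holds its last target.

## Task

Reset the row of five yarn-break flags: with the fingertips close above the curved bar, start behind the flag farthest from the tall ball-topped stop lever and trace the row in one continuous low stroke, gently folding the flags down flat one after another, without lifting away until the last is down. Stop short of the stop lever and leave it upright, then move clear. Pick nothing up, do not press hard on the bar, and leave the bobbin, pirn and tin standing where they are.

Things in the scene. Friction and masses are not known exactly. Their poses are not given: they have to be found in the camera images.
- bar: Green-sided curved bar fixed to the bench at any yaw: arc of 200 mm centreline radius, 60 mm wide, 290 mm long, dark steel top 50 mm above the bench with a channel 15 mm wide, 5 mm deep along its middle. Origin on the bench under the centreline; the arc's centre is at (-200, 0) mm in its frame, z up. Anticlockwise round that centre (from above): flags 1 to 5, then the stop lever.
- flag1_foot (a point): Point on the channel's centreline at the height of the bar's top face, at the foot of flag 1 (its hinge is 3 mm lower). Flag 1 is at the end of the row farthest from the stop lever; neighbouring flags are 38 mm apart along the arc.
- flag1 (a joint): Angle of flag 1, a plain white plastic tab 12 mm wide (across the bar), 3 mm thick, rising 27 mm above the bar's top face. 0 = upright; grows as it folds along the row towards the stop lever; 1.55 rad = flat in the channel, just below the top face. Stays where left (light friction, 0.2 N at its tip), cannot lean the other way, starts at 0 to 0.25.
- flag2_foot (a point): Point on the channel's centreline at the height of the bar's top face, at the foot of flag 2 (its hinge is 3 mm lower).
- flag2 (a joint): Angle of flag 2, a plain white plastic tab 12 mm wide (across the bar), 3 mm thick, rising 27 mm above the bar's top face. 0 = upright; grows as it folds along the row towards the stop lever; 1.55 rad = flat in the channel, just below the top face. Stays where left (light friction, 0.2 N at its tip), cannot lean the other way, starts at 0 to 0.25.
- flag3_foot (a point): Point on the channel's centreline at the height of the bar's top face, at the foot of flag 3 (its hinge is 3 mm lower).
- flag3 (a joint): Angle of flag 3, a plain white plastic tab 12 mm wide (across the bar), 3 mm thick, rising 27 mm above the bar's top face. 0 = upright; grows as it folds along the row towards the stop lever; 1.55 rad = flat in the channel, just below the top face. Stays where left (light friction, 0.2 N at its tip), cannot lean the other way, starts at 0 to 0.25.
- flag4_foot (a point): Point on the channel's centreline at the height of the bar's top face, at the foot of flag 4 (its hinge is 3 mm lower).
- flag4 (a joint): Angle of flag 4, a plain white plastic tab 12 mm wide (across the bar), 3 mm thick, rising 27 mm above the bar's top face. 0 = upright; grows as it folds along the row towards the stop lever; 1.55 rad = flat in the channel, just below the top face. Stays where left (light friction, 0.2 N at its tip), cannot lean the other way, starts at 0 to 0.25.
- flag5_foot (a point): Point on the channel's centreline at the height of the bar's top face, at the foot of flag 5 (its hinge is 3 mm lower).
- flag5 (a joint): Angle of flag 5, a plain white plastic tab 12 mm wide (across the bar), 3 mm thick, rising 27 mm above the bar's top face. 0 = upright; grows as it folds along the row towards the stop lever; 1.55 rad = flat in the channel, just below the top face. Stays where left (light friction, 0.2 N at its tip), cannot lean the other way, starts at 0 to 0.25.
- stop_lever_foot (a point): Point on the centreline at the height of the bar's top face, at the foot of the stop lever, 78 mm past flag 5 along the arc.
- stop_lever (a joint): Angle of the stop lever, a thin steel rod with a black ball of 16 mm on top, 57 mm above the bar's top face, plainly taller than the flags. 0 = upright, grows as it is pushed away from the flags. It moves easily and stays where it is left.
- bobbin: Loose flanged bobbin standing by the bar, 48 mm diameter, 70 mm tall, wooden flanges, grey winding; origin under its centre. Bystander.
- pirn: Loose dark wooden pirn standing by the bar, foot 42 mm diameter, 85 mm tall, narrowing upward; origin under its centre. Bystander.
- tin: Loose small metal tin standing by the bar, 46 mm diameter, 62 mm tall; origin under its centre. Bystander.

How it is judged:
By the outcome, as a careful person would: the job done as asked, in the order asked, and still so for the second after the job is handed in, with the robot touching nothing.
It also fails if it takes over 42 s, if anything falls off the work surface, if the arm or the gripper's body presses on something with over 40 N, if the wrist force passes 120 N, or if a joint passes its speed limit or range.

## Working session

There is one attempt and no reset: what is moved stays moved. The work goes in short steps, each a Python script; the robot and the scene stay as the last script left them, time stands still between calls to the robot, and variables do not carry over. Pictures are saved under pics/ and viewed, and the job is handed in when it is done.

```bash
ls; mkdir -p pics; python3 - <<'E'
from cell import env,jaws,cams
import cv2,numpy as np
for n in ["scene","side","wrist"]:
    c=cams.camera(n); cv2.imwrite(f"pics/{n}0.png",c["pixels"][:,:,::-1]); print(n,np.round(c["intrinsics"],1).tolist(),np.round(c["cam_to_world"],3).tolist(),c.keys())
s=env.state(); print(s)
E
```

```text
pics
scene [[405.8, 0.0, 256.3], [0.0, 405.8, 191.5], [0.0, 0.0, 1.0]] [[-0.708, -0.498, 0.5, 909.199], [0.706, -0.485, 0.516, 404.622], [-0.015, 0.719, 0.695, 571.63], [0.0, 0.0, 0.0, 1.0]] dict_keys(['pixels', 'intrinsics', 'cam_to_world'])
side [[366.3, 0.0, 255.2], [0.0, 366.3, 186.1], [0.0, 0.0, 1.0]] [[-0.962, 0.207, -0.18, 461.898], [-0.275, -0.733, 0.622, 466.155], [-0.003, 0.648, 0.762, 576.929], [0.0, 0.0, 0.0, 1.0]] dict_keys(['pixels', 'intrinsics', 'cam_to_world'])
wrist [[266.8, 0.0, 253.8], [0.0, 266.8, 190.5], [0.0, 0.0, 1.0]] [[0.384, -0.897, -0.221, 185.855], [0.924, 0.372, 0.093, 626.233], [-0.001, -0.24, 0.971, 384.094], [0.0, 0.0, 0.0, 1.0]] dict_keys(['pixels', 'intrinsics', 'cam_to_world'])
{'time_s': 0.15, 'q': array([-71.20630849,  36.04600046,   2.20432341,  86.98093095,
        -1.54584685,  57.08392112,  -1.14638423]), 'joint_vel': array([ 0.12477708, -0.05591744,  0.07356832, -0.19837927, -0.03688071,
       -0.03448312, -0.06084554]), 'tau': array([ 1.91194551e-03, -5.50091565e+01,  1.14526805e+00, -1.86817235e+01,
       -5.20481123e-02,  2.09624012e-02,  9.27430301e-05]), 'tool_pos': array([249.21188729, 599.79529261, 204.7848625 ]), 'orientation': array([[ 9.23446921e-01, -5.10001043e-04,  3.83725845e-01],
       [-3.83726182e-01, -1.32120220e-03,  9.23445976e-01],
       [ 3.60210183e-05, -9.99998997e-01, -1.41576085e-03]]), 'contact_force': array([-0.85949958,  0.1305347 , -0.38260535]), 'wrist_torque': array([ 0.00999118,  0.04097182, -0.01487454]), 'opening': 1.0031819131245148}
```

View pics/scene0.png

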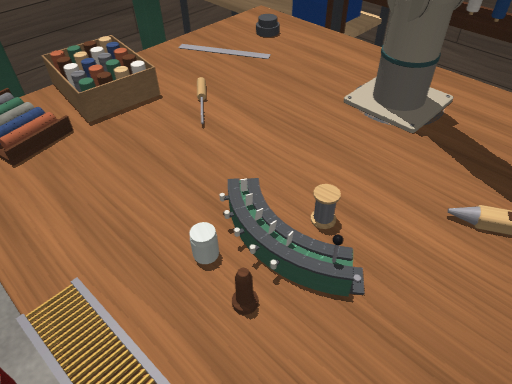

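View pics/side0.png

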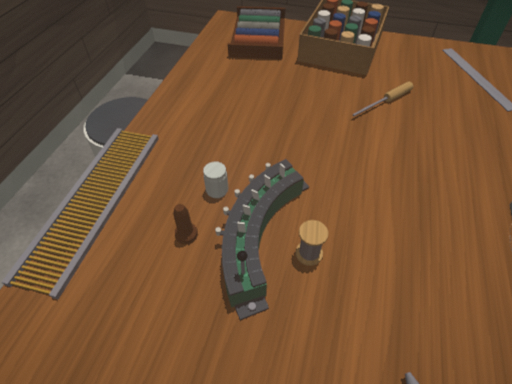

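View pics/wrist0.png

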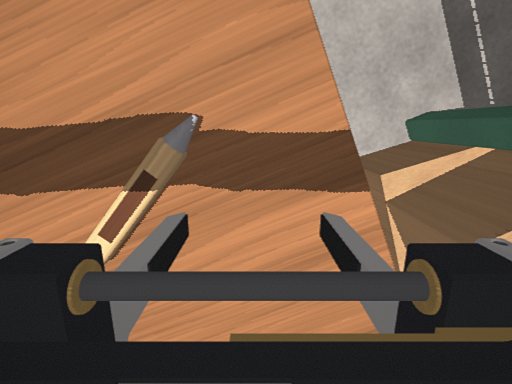

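```bash
python3 - <<'E'
import cv2
a=cv2.imread("pics/scene0.png")[165:305,180:380]; cv2.imwrite("pics/sc_crop.png",cv2.resize(a,None,fx=4,fy=4,interpolation=cv2.INTER_CUBIC))
a=cv2.imread("pics/side0.png")[150:320,160:340]; cv2.imwrite("pics/si_crop.png",cv2.resize(a,None,fx=3.5,fy=3.5,interpolation=cv2.INTER_CUBIC))
E
```

```text
(no output)
```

View pics/sc_crop.png

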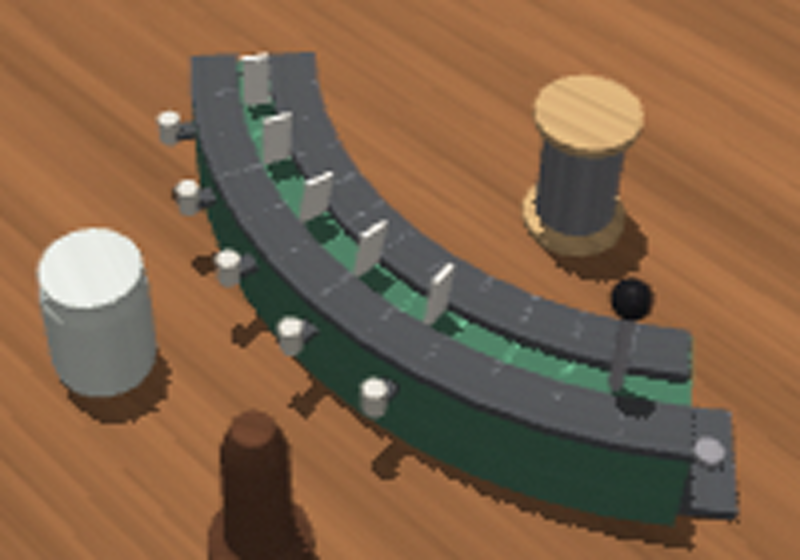

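View pics/si_crop.png

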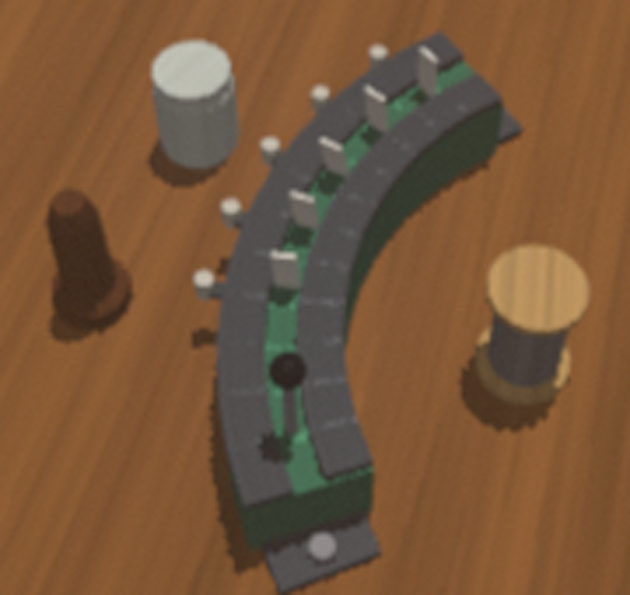

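```bash
cat > fit.py <<'E'
import numpy as np
from scipy.optimize import least_squares
K={'scene':(405.8,256.3,191.5),'side':(366.3,255.2,186.1)}
T={}
def load(cams):
    for n in K: 
        c=cams.camera(n); T[n]=(np.array(c["intrinsics"]),np.array(c["cam_to_world"]),c["pixels"])
def proj(n,P):
    k,M,_=T[n]; P=np.atleast_2d(P); C=(P-M[:3,3])@M[:3,:3]
    return np.c_[k[0,0]*C[:,0]/-C[:,2]+k[0,2], k[1,1]*-C[:,1]/-C[:,2]+k[1,2]]
def pt(p,s,r=200,z=50):  # arc length s on centreline; bar origin s=0 ; world point
    x,y,w=p[:3]; a=w+s/200.
    c=np.array([x-200*np.cos(w),y-200*np.sin(w)])
    return np.array([c[0]+r*np.cos(a),c[1]+r*np.sin(a),z])
def flag(p,i,h,da=0,lat=0): # point at height h above hinge along flag
    s=p[3]+38*i+np.sin(p[4+i]+0)*h; return pt(p,s,200+lat,47+np.cos(p[4+i])*h)
E
cat > runfit.py <<'E'
from cell import env,cams
from fit import *
import cv2
load(cams)
S=lambda a:np.array(a)/4+[180,165]; D=lambda a:np.array(a)/3.5+[160,150]
# s<0 end = flag1 side
ends=[(-145,230),(-145,170),(145,170),(145,230)]
E={'scene':S([(192,57),(315,53),(692,332),(690,455)]),'side':D([(442,35),(500,95),(372,462),(245,502)])}
tops={'scene':S([(256,58),(278,117),(319,178),(372,225),(443,268)]),'side':D([(429,50),(376,90),(333,142),(301,193),(285,253)])}
feet={'scene':S([(258,105),(276,160),(317,217),(365,273),(437,320)]),'side':D([(432,95),(378,122),(338,173),(303,224),(284,287)])}
lev={'scene':S([(618,390)]),'side':D([(290,432)])}
ball={'scene':S([(631,299)]),'side':D([(287,371)])}
def res(p):
    r=[]
    for n in K:
        r.append((proj(n,[pt(p,s,R) for s,R in ends])-E[n]).ravel())
        r.append((proj(n,[flag(p,i,30) for i in range(5)])-tops[n]).ravel())
        r.append(.5*(proj(n,[flag(p,i,0) for i in range(5)])-feet[n]).ravel())
        r.append(.5*(proj(n,pt(p,p[3]+230,200,47))-lev[n]).ravel())
        r.append((proj(n,pt(p,p[3]+230,200,50+p[9]))-ball[n]).ravel())
    return np.concatenate(r)
best=None
for w in np.arange(0,6.28,.5):
    f=least_squares(res,[500,200,w,-115,.1,.1,.1,.1,.1,55],bounds=([-900,-900,-9,-145,0,0,0,0,0,40],[1000,1000,9,-60,.3,.3,.3,.3,.3,70]),loss='soft_l1')
    if best is None or f.cost<best.cost: best=f
p=best.x; print(best.cost,np.round(p,3)); r=res(p)
print(np.round(r.reshape(2,-1,2),1).tolist())
np.save('p.npy',p)
for i in range(5): print(np.round(pt(p,p[3]+38*i),1))
print('lever',np.round(pt(p,p[3]+230),1))
for n in K:
    im=cv2.resize(T[n][2][:,:,::-1],None,fx=4,fy=4,interpolation=cv2.INTER_CUBIC)
    def pl(P,c): cv2.polylines(im,[np.round((proj(n,P)+.5)*4).astype(int)],False,c,1)
    for R in(170,192.5,207.5,230): pl([pt(p,s,R) for s in np.linspace(-145,145,40)],(0,255,255))
    for i in range(5): pl([flag(p,i,0,lat=-6),flag(p,i,30,lat=-6),flag(p,i,30,lat=6),flag(p,i,0,lat=6)],(0,0,255))
    pl([pt(p,p[3]+230,200,45),pt(p,p[3]+230,200,107)],(255,0,255))
    c=(proj(n,pt(p,0))*4).astype(int)[0]
    cv2.imwrite(f"pics/ov_{n}.png",im[c[1]-300:c[1]+300,max(0,c[0]-400):c[0]+400])
E
python3 runfit.py
```

```text
14.13275204582679 [ 5.82839e+02  1.01483e+02 -6.10000e-02 -1.13747e+02  4.00000e-03
  8.60000e-02  1.83000e-01  1.05000e-01  4.70000e-02  4.92230e+01]
[[[-0.3, -1.5], [0.2, -0.7], [-1.2, -1.2], [1.1, -0.6], [-0.3, -1.4], [-0.5, -1.1], [-0.3, -1.1], [-0.2, -0.5], [-0.7, 0.0], [-0.1, -0.6], [0.0, -0.5], [-0.6, -0.6], [0.0, -0.9], [-0.3, -0.8], [-0.3, -1.1], [0.3, -0.5]], [[-0.0, -0.7], [0.1, 1.6], [-0.4, 0.0], [-0.8, 2.6], [-0.3, 1.4], [-0.4, 1.2], [-0.8, 0.6], [0.0, 0.7], [-0.8, 0.5], [-1.0, -0.4], [-0.2, 0.9], [-0.3, -0.0], [0.2, 0.3], [0.1, 0.0], [-0.2, 0.0], [-0.6, 0.9]]]
[544.8  -4.1  50. ]
[564.2  28.5  50. ]
[577.   64.2  50. ]
[582.9 101.7  50. ]
[581.5 139.7  50. ]
lever [556.8 213.1  50. ]
```

View pics/ov_scene.png

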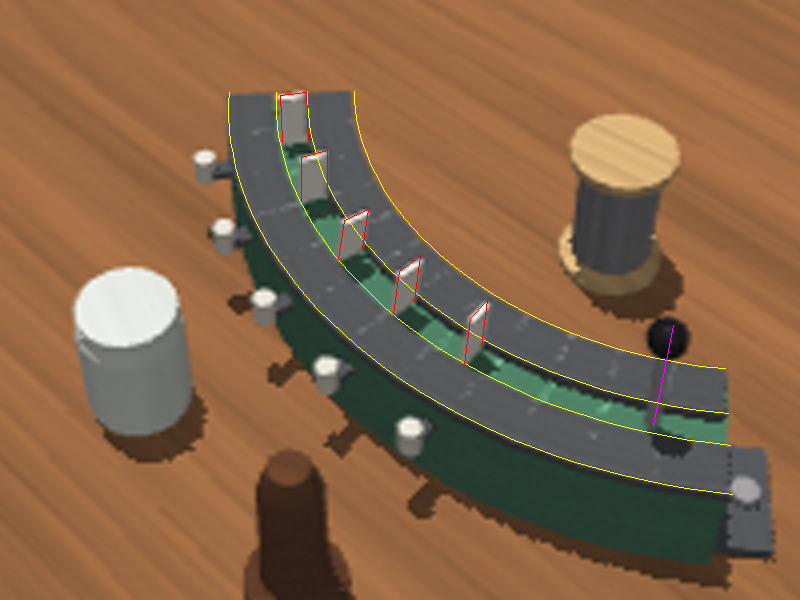

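View pics/ov_side.png

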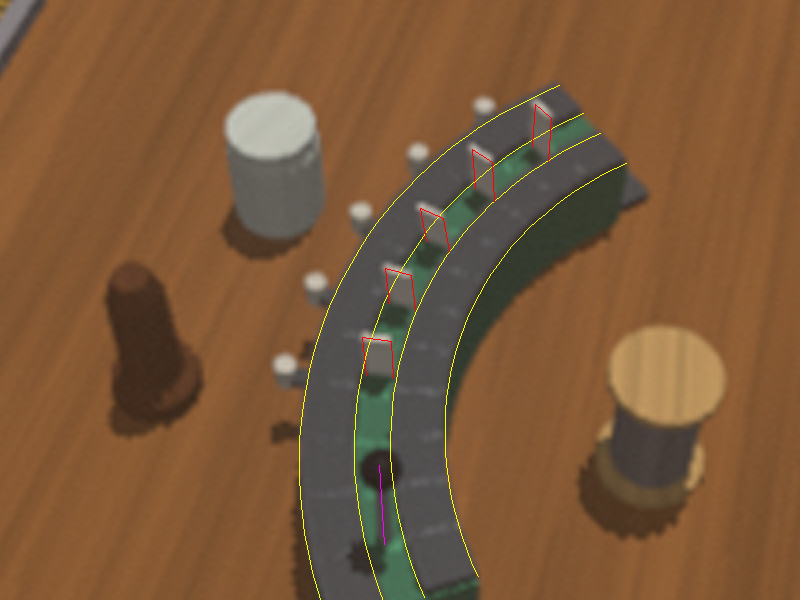

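```bash
cat > h.py <<'E'
from cell import env,jaws,cams
from fit import *
p=np.load('p.npy')
def pose(s,z,sg,r=200):
    P=pt(p,s,r,z); a=p[2]+s/200; t=sg*np.array([-np.sin(a),np.cos(a),0]); y=np.array([0,0,-1.]); 
    return P,np.c_[t,y,np.cross(t,y)]
E
python3 - <<'E'
from h import *
for sg in(1,-1):
  for s in (-132,-60,0,78):
    print(sg,s,[None if (q:=env.solve_ik(*pose(s,z,sg))) is None else np.round(q).tolist() for z in (50,120)])
E
```

```text
1 -132 [[10.0, 41.0, -17.0, 113.0, 22.0, 30.0, 116.0], [9.0, 34.0, -15.0, 110.0, 13.0, 38.0, 125.0]]
1 -60 [[7.0, 43.0, -22.0, 106.0, 26.0, 35.0, 128.0], [6.0, 37.0, -21.0, 104.0, 19.0, 42.0, 134.0]]
1 0 [[3.0, 45.0, -26.0, 103.0, 30.0, 38.0, 137.0], [4.0, 39.0, -26.0, 101.0, 23.0, 45.0, 143.0]]
1 78 [[-1.0, 47.0, -31.0, 102.0, 35.0, 41.0, 148.0], [-0.0, 41.0, -33.0, 99.0, 28.0, 48.0, 153.0]]
-1 -132 [[-16.0, 42.0, 23.0, 113.0, -31.0, 30.0, -13.0], [-20.0, 36.0, 29.0, 111.0, -27.0, 39.0, -16.0]]
-1 -60 [[-20.0, 44.0, 20.0, 107.0, -25.0, 33.0, -4.0], [-23.0, 38.0, 25.0, 105.0, -23.0, 42.0, -6.0]]
-1 0 [[-23.0, 44.0, 16.0, 104.0, -20.0, 35.0, 2.0], [-25.0, 39.0, 20.0, 102.0, -18.0, 43.0, 1.0]]
-1 78 [[-26.0, 44.0, 10.0, 103.0, -12.0, 34.0, 10.0], [-28.0, 38.0, 13.0, 100.0, -12.0, 43.0, 10.0]]
```

sg=-1 is comfortable. Close the jaws, go above the start, and look.

```bash
python3 - <<'E'
from h import *
import cv2
jaws.grab(10)
P,R=pose(-132,200,-1); 
env.move_straight(P,R,rate=220)
P,R=pose(-132,110,-1); env.move_straight(P,R,rate=120)
env.dwell(.3)
s=env.state(); print(s['time_s'],s['tool_pos'],P,s['contact_force'],s['opening'])
for n in ["scene","side","wrist"]:
    c=cams.camera(n); cv2.imwrite(f"pics/{n}1.png",c["pixels"][:,:,::-1])
    if n=="wrist": np.savez("w1.npz",**c)
a=cv2.imread("pics/scene1.png")[120:310,150:390]; b=cv2.imread("pics/side1.png")[120:310,150:350]
cv2.imwrite("pics/m1.png",np.hstack([cv2.resize(x,None,fx=1.8,fy=1.8) for x in(a,b)]))
E
```

```text
6.1083 [533.69505939 -18.29161481 110.46410615] [533.40619399 -18.33787259 110.        ] [0.10949978 0.18031093 0.1441614 ] 0.005989985122292804
```

View pics/m1.png

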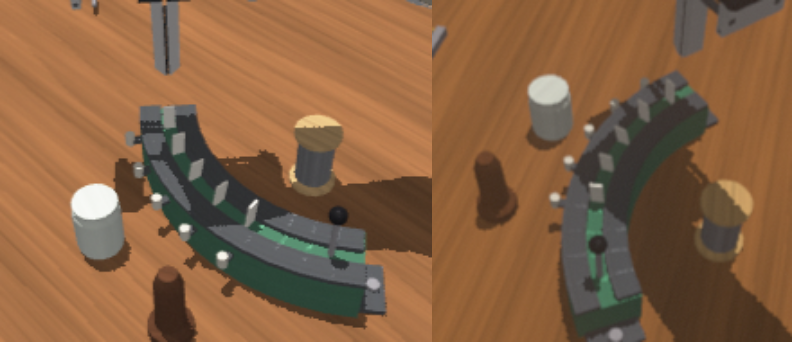

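View pics/wrist1.png

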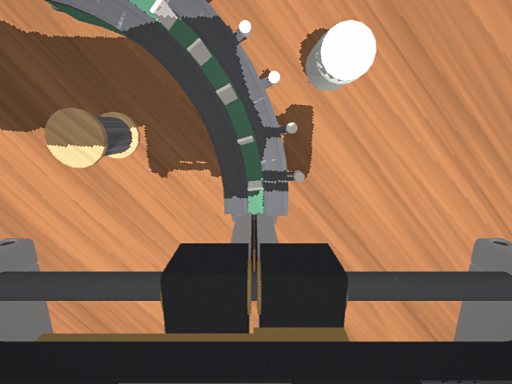

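```bash
python3 - <<'E'
from fit import *
import cv2
p=np.load('p.npy'); c=np.load('w1.npz'); T['w']=(c['intrinsics'],c['cam_to_world'],c['pixels'])
im=cv2.resize(c['pixels'][:,:,::-1],None,fx=4,fy=4,interpolation=cv2.INTER_CUBIC)
def pl(P,k): cv2.polylines(im,[np.round((proj('w',P)+.5)*4).astype(int)],False,k,1)
for R in(170,192.5,207.5,230): pl([pt(p,s,R) for s in np.linspace(-145,145,40)],(0,255,255))
pl([pt(p,-145,170),pt(p,-145,230)],(0,255,255))
for i in range(5): pl([flag(p,i,0,lat=-6),flag(p,i,30,lat=-6),flag(p,i,30,lat=6),flag(p,i,0,lat=6)],(0,0,255))
cv2.imwrite("pics/wov.png",im[300:900,600:1300])
E
```

```text
(no output)
```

View pics/wov.png

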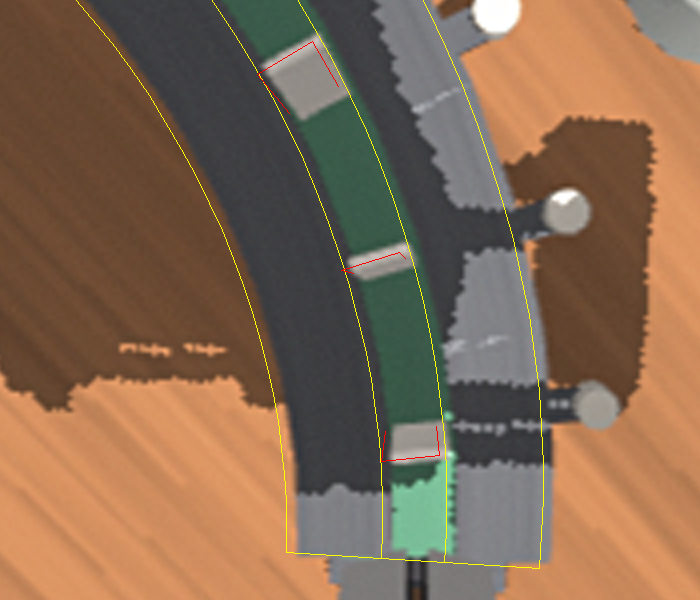

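```bash
python3 - <<'E'
from h import *
f0=env.state()['contact_force']
for z,r in((60,100),(53.5,30),(52,10),(51.2,10),(50.6,5)):
    P,R=pose(-131,z,-1,200.7); env.move_straight(P,R,rate=r); env.dwell(.15)
    s=env.state(); print(z,np.round(s['time_s'],1),np.round(s['tool_pos']-P,2),np.round(s['contact_force']-f0,2))
    if (s['contact_force']-f0)[2]>2: break
E
```

```text
60 7.1 [ 0.54 -0.07  0.63] [ 0.71 -1.22  0.15]
53.5 7.6 [ 0.04 -0.02  0.02] [ 0.73 -1.27  0.31]
52 8.0 [ 0.01 -0.01  0.02] [ 0.57 -0.75  0.78]
51.2 8.4 [0.01 0.01 0.  ] [1.5  0.52 0.94]
50.6 8.8 [ 0.01  0.   -0.01] [2.41 0.29 0.29]
```

```bash
python3 - <<'E'
from h import *
import cv2
f0=env.state()['contact_force']
S=np.linspace(-131,77,14)[1:]
for i,s_ in enumerate(S):
    P,R=pose(s_,50.5,-1,200.7-.5*(i/13)); env.move_straight(P,R,rate=45)
    s=env.state(); print(round(s_),round(s['time_s'],1),np.round(s['tool_pos']-P,2),np.round(s['contact_force']-f0,1))
    if np.linalg.norm(s['contact_force']-f0)>15: print('HIGH');break
for n in ["scene","side"]:
    c=cams.camera(n); cv2.imwrite(f"pics/{n}2.png",c["pixels"][:,:,::-1])
a=cv2.imread("pics/scene2.png")[120:310,150:390]; b=cv2.imread("pics/side2.png")[120:310,150:350]
cv2.imwrite("pics/m2.png",np.hstack([cv2.resize(x,None,fx=1.8,fy=1.8) for x in(a,b)]))
E
```

```text
-115 9.3 [ 0.35  0.6  -0.02] [-1.4 -0.8 -0.3]
-99 9.9 [ 0.07  0.27 -0.04] [-1.4  0.3  0.7]
-83 10.4 [ 0.23  0.51 -0.  ] [-1.4 -1.5 -0.8]
-67 10.9 [ 0.08  0.43 -0.05] [-0.6 -0.5 -0.4]
-51 11.4 [ 0.05  0.25 -0.01] [-1.7  0.1  0.3]
-35 11.9 [ 0.05  0.67 -0.03] [-1.  -1.   0.8]
-19 12.4 [-0.02  0.33 -0.02] [-0.9 -0.8  0.5]
-3 12.9 [ 0.04  0.7  -0.01] [-1.2 -1.5  0.4]
13 13.4 [-0.09  0.42 -0.04] [-2.6 -1.5  0.4]
29 13.9 [-0.06  0.56  0.  ] [-1.6 -1.1 -0.8]
45 14.4 [-0.17  0.53 -0.05] [-1.5 -0.8  0.4]
61 14.9 [-0.1   0.3  -0.01] [-1.7 -0.4  0.1]
77 15.4 [-0.07  0.28  0.02] [-2.1 -0.5  0. ]
```

View pics/m2.png

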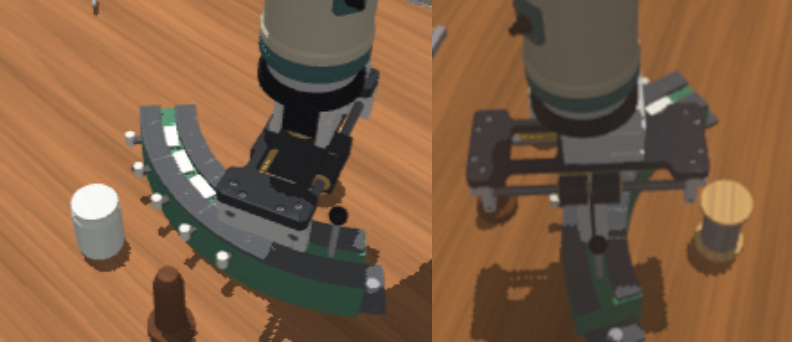

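Flags 1–3 are visibly flat, and the lever is upright. Now I lift straight up and check the rest.

```bash
python3 - <<'E'
from h import *
import cv2
P,R=pose(77,50.5,-1,200.2)
env.move_straight(P+[0,0,25],rate=60); env.move_straight(P+[0,0,170],rate=150)
env.move_straight([420,-150,240],rate=200)
env.dwell(.3); print(env.state()['time_s'],env.state()['tool_pos'])
for n in ["scene","side"]:
    c=cams.camera(n); cv2.imwrite(f"pics/{n}3.png",c["pixels"][:,:,::-1])
a=cv2.imread("pics/scene3.png")[165:315,180:380]; b=cv2.imread("pics/side3.png")[150:320,160:340]
cv2.imwrite("pics/a3.png",cv2.resize(a,None,fx=4,fy=4,interpolation=cv2.INTER_CUBIC));cv2.imwrite("pics/b3.png",cv2.resize(b,None,fx=3.5,fy=3.5,interpolation=cv2.INTER_CUBIC))
E
```

```text
19.4917 [ 420.10312231 -149.73225174  239.94015968]
```

View pics/a3.png

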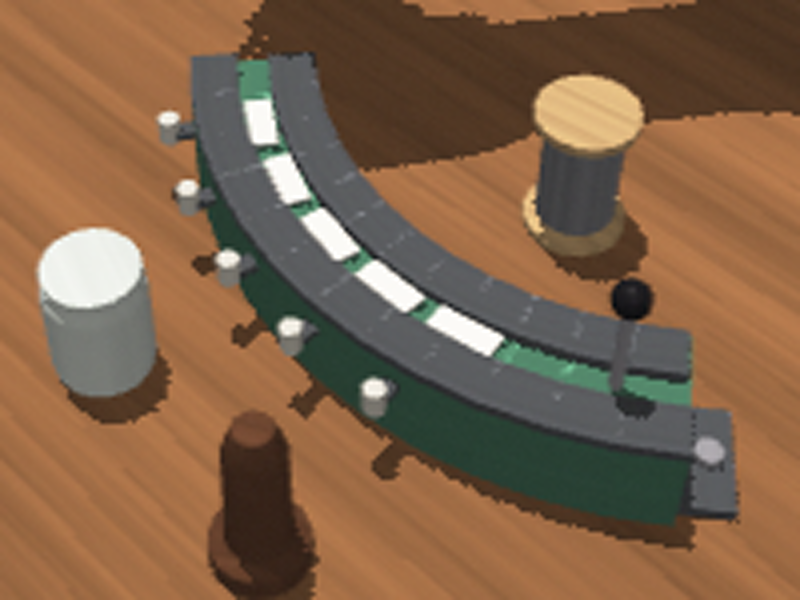

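View pics/b3.png

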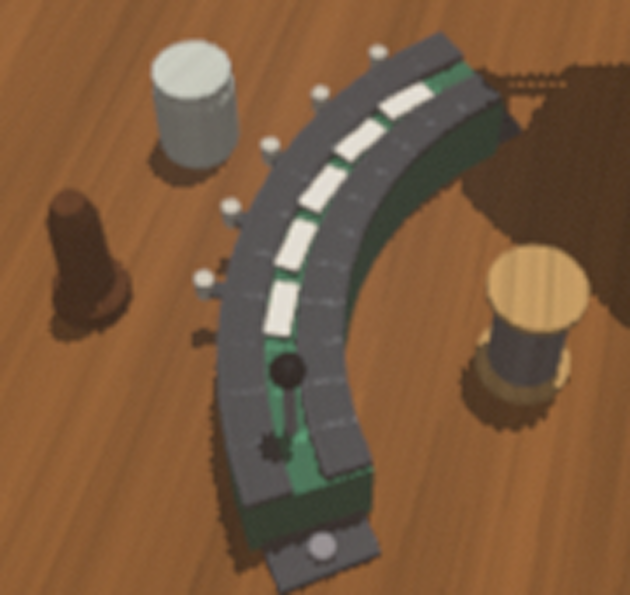

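All five flags lie flat. The lever ball is still at (631,299) in the scene crop and (287,371) in the side crop, the same pixels as before, and the bobbin, pirn and tin haven't moved.

```bash
python3 -c "
from cell import env
print(env.finish_job())"
```

```text
the job is handed in; nothing more can be done
None
```

The job is done and handed in. All five flags are folded flat, the stop lever is upright, and the robot is clear of everything.

**What I did:** I located the bar by fitting its shape to the scene and side pictures. With the jaws shut, I started behind flag 1 and traced the arc in one low stroke, about 0.5 mm above the bar's top. The stroke ran as 13 short back-to-back moves without lifting. It ended about 39 mm short of the stop lever (measured from the tool centre), then I lifted straight up and moved away.

**Last checks:**
- **Flags and bystanders:** in both pictures all five flags lie flat in the channel. The lever ball is on the same pixels as before, and the bobbin, pirn and tin look unmoved.
- **Force and time:** forces read at the end of each move never exceeded about 3 N, which is close to the sensor's noise. The clock was at about 19.5 s when I last read it, just before handing in.
- **Disagreement:** the wrist camera put the bar about 2 mm farther outward at the flag 1 end than the other two cameras. That is within the stated calibration, and I shifted the path outward by 0.2–0.7 mm to allow for part of it.
- **Not measured:** I judged the flags flat by eye and did not compute their exact angles.

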